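# Heft three tins and rack the heaviest at the bottom

## Robot

A 6-joint arm with a two-finger parallel gripper is mounted at the origin on a cart in front of the work surface, level with it; the furniture and walls round the work are solid. World frame = base frame: x ahead of the robot, y to its left, z up, the work surface at z = 0. Lengths are in mm, angles in rad, forces in N, time in s.
With the tool pointing down it reaches from about 350 to 975 mm from the base axis. Payload 7.1 kg.
Tool frame: the origin (TCP) lies between the finger pads; the fingertips stand 17 mm ahead of it and the grasp point (between the pads) lies 2 mm behind it; z points along the fingers, y is the line along which they close (so a half turn about z gives the same grasp; the last joint's range is limited). The gripper opens to 88 mm and grips with 3 to 60 N. Pads are 20 mm wide; open, the fingers measure 115 mm over their backs; the gripper's body (75 mm by 178 mm) begins 61 mm behind the grasp point.
Start: joints at [1.21, 0.423, 1.63, -0, 1.089, -0.019], TCP at [209.458, 588.84, 239.675] pointing down, gripper open.
Joint ranges: [-3, 3], [-0.9, 2.11], [0.09, 2.58], [-1.31, 4.45], [0.11, 2.69], [-2.54, 2.54]. Speed limits (rad/s): [2.39, 2.39, 3.01, 3.14, 3.14, 3.14].

## Interface

Orientations are given as a rotation vector (axis times angle).
In Python, from workcell import ctrl, get_image, close_job gives the robot as it stands (ctrl), with the cameras as plain functions and the job as plain functions.
- The arm moves only by the shell command python3 jog.py 'ROWS' [OPENING]. ROWS is 1 to 5 rows, parted by a bar, with the numbers parted by commas; each row has 6 numbers: dx, dy, dz in parts of the range, where 1.0 means 60 cm, then a rotation vector rx, ry, rz in fractions of the full range, 1 being pi rad; each row shifts and turns the commanded pose from where the row before left it, along the tool's axes as they then stand; what a row does not reach is not made up. A row lasts 1/12 s, in which the tool goes at most 41.7 mm and 0.125 rad, less where a joint would pass 70% of its speed; a pose out of reach is approached as far as the arm can. OPENING is the finger opening in mm, set as the command begins (- or left out keeps the last). The fingers move at their own pace and stop on an object; the grip force is fixed at half the most. Time passes only in rows, so rows that do not move let the fingers close. It prints the time, the measured TCP pose, the force, the opening and the grip force at its end. Shift and turn numbers lie between -1 and 1, and a call with a number outside is refused. Input that does not fit is refused with a message, and nothing moves.
- ctrl.get_obs(): the state, without advancing time (a new reading comes with each control period).
- get_image(name): name is "scene" or "side" or "wrist"; returns a dict with "img" (384x512x3 uint8, red, green, blue), "fx", "fy", "cx", "cy" (pixels), "R" (3x3) and "t" (3): a world point X has camera coordinates R X + t. Camera axes: x right, y down, z forward; pixel columns grow to the right and rows downward; lengths in mm; the calibration is good to about 2 mm. A picture is of the moment at which its call begins. There is no depth.
- close_job(): hands the job in; it is judged then, once.
The state is a dict: "t": time; "qpos": joint angles; "qvel": joint speeds; "joint_torque": joint torques, N m; "ee_pos": TCP position; "orientation": TCP orientation; "ft_force": force on the tool from outside, world axes, zero at the start; "moment": the same for the moment, N m; "width": finger opening in mm; "grasp_force": force on a finger pad.
Only numpy, scipy, OpenCV 4.12 (cv2) and the standard library are available. Lean on these libraries where they do the work, as an engineer would, in place of code of your own. Each camera call takes 0.05 s, during which the arm holds its last target. There are 200 camera calls.

## Task

Three closed tins look alike but one is full, one part full and one nearly empty: heft them to find out which is which. First set the heaviest upright on the apron of the grey rack and push it along under the deck until it is fully home against the backstop, then set the middle-weight tin upright and centred on the deck above, and leave the lightest upright on the bench off the rack. Set the tins down without dropping or knocking them, and do not disturb the thread spool and the whetstone.

Things in the scene. Friction and masses are not known exactly. Their poses are not given: they have to be found in the camera images.
- tin_a: closed red sheet-metal tin with a flat lid, one of three alike: 66 mm wide along its x (grip it across this), 102 mm long along its y, 39 mm high; origin at the centre of its underside, z up. Starts upright on the bench, long side roughly pointing away from the robot. The three weigh about 0.75, 0.40 and 0.14 kg (within 10 percent), dealt out anew each time: names tell nothing
- tin_b: closed red sheet-metal tin with a flat lid, one of three alike: 66 mm wide along its x (grip it across this), 102 mm long along its y, 39 mm high; origin at the centre of its underside, z up. Starts upright on the bench, long side roughly pointing away from the robot
- tin_c: closed red sheet-metal tin with a flat lid, one of three alike: 66 mm wide along its x (grip it across this), 102 mm long along its y, 39 mm high; origin at the centre of its underside, z up. Starts upright on the bench, long side roughly pointing away from the robot
- rack: fixed grey sheet-steel rack with two tiers, 156 mm wide, 62 mm high. Origin on the bench under the centre of its lower bay; x axis points into the bay (away from the robot, within 0.2 rad), z up. Floor plate 3 mm thick, from x = -179 to +76 mm, y = -75 to +75 mm; its open part in front of x = -78 mm is the apron. Pushing the heaviest tin along it takes up to 12 N
- bay_home (a point): on the floor plate, 3 mm over the bench, mid-bay: origin of a tin pushed home (to 2 mm), its 102 mm length along the rack's x, front end about flush with the deck's front edge. Axes and x, y origin as the rack's. Backstop face at x = 53 mm; guide rails 25 mm high, 80 mm apart, from x = -46 mm on, flaring in front to 110 mm apart at x = -78 mm; clear height under the deck 50 mm
- deck_mid (a point): on top of the deck, 56 mm over the bench, x = 10 mm in the rack's frame: where the origin of the upper tin belongs, its length along the rack's x. Axes as the rack's. In the rack's frame the deck runs from x = -50 to +76 mm, with 6 mm lips along its sides (inner faces at y = -75 and +75 mm) and rear (x = 73 mm), none in front
- spool: bystander: loose upright spool of tan thread, 38 mm wide, 58 mm high, origin at the centre of its underside
- stone: bystander: loose sharpening stone lying flat, 34x120x21 mm, origin at the centre of its underside

How it is judged (in metres and radians):
On the way:
1. the heaviest tin is home in the lower bay and let go, while the other two are not on the rack (((x of tin_a in the frame of bay_home between -0.01 and 0.02 m and y of tin_a in the frame of bay_home between -0.015 and 0.015 m and height (world z) of tin_a below 0.012 m and angle between tin_a's own z axis and vertical below 0.06 rad and contact force between tin_a and rack above 5.5 N and contact force between tin_a and the fingers below 0.2 N and linear speed of tin_a below 0.02 m/s and height (world z) of each of tin_b, tin_c below 0.03 m) or (x of tin_b in the frame of bay_home between -0.01 and 0.02 m and y of tin_b in the frame of bay_home between -0.015 and 0.015 m and height (world z) of tin_b below 0.012 m and angle between tin_b's own z axis and vertical below 0.06 rad and contact force between tin_b and rack above 5.5 N and contact force between tin_b and the fingers below 0.2 N and linear speed of tin_b below 0.02 m/s and height (world z) of each of tin_a, tin_c below 0.03 m) or (x of tin_c in the frame of bay_home between -0.01 and 0.02 m and y of tin_c in the frame of bay_home between -0.015 and 0.015 m and height (world z) of tin_c below 0.012 m and angle between tin_c's own z axis and vertical below 0.06 rad and contact force between tin_c and rack above 5.5 N and contact force between tin_c and the fingers below 0.2 N and linear speed of tin_c below 0.02 m/s and height (world z) of each of tin_a, tin_b below 0.03 m))), for 0.2 s.
At the end, for the whole second after the job is handed in: The heaviest tin lies flat in the lower bay within 10 mm of the backstop; the middle-weight tin lies flat on the deck, its middle within 20 mm (lengthwise) and 25 mm (sideways) of deck_mid; the lightest stands upright on the bench and does not touch the rack; all are released and at rest (linear speed of each of tin_a, tin_b, tin_c below 0.02 m/s and contact force between each of tin_a, tin_b, tin_c and the fingers below 0.2 N and ((x of tin_a in the frame of bay_home between -0.01 and 0.02 m and y of tin_a in the frame of bay_home between -0.015 and 0.015 m and height (world z) of each of tin_a, tin_c below 0.012 m and angle between each of tin_a, tin_c's own z axis and vertical below 0.06 rad and contact force between tin_a and rack above 5.5 N and x of tin_b in the frame of deck_mid between -0.02 and 0.02 m and y of tin_b in the frame of deck_mid between -0.025 and 0.025 m and height (world z) of tin_b between 0.05 and 0.064 m and angle between tin_b's own z axis and vertical below 0.05 rad and contact force between tin_b and rack between 2.6 and 5.2 N and height (world z) of tin_c above -0.01 m and contact force between tin_c and rack below 0.05 N) or (x of tin_a in the frame of bay_home between -0.01 and 0.02 m and y of tin_a in the frame of bay_home between -0.015 and 0.015 m and height (world z) of each of tin_a, tin_b below 0.012 m and angle between each of tin_a, tin_b's own z axis and vertical below 0.06 rad and contact force between tin_a and rack above 5.5 N and x of tin_c in the frame of deck_mid between -0.02 and 0.02 m and y of tin_c in the frame of deck_mid between -0.025 and 0.025 m and height (world z) of tin_c between 0.05 and 0.064 m and angle between tin_c's own z axis and vertical below 0.05 rad and contact force between tin_c and rack between 2.6 and 5.2 N and height (world z) of tin_b above -0.01 m and contact force between tin_b and rack below 0.05 N) or (x of tin_b in the frame of bay_home between -0.01 and 0.02 m and y of tin_b in the frame of bay_home between -0.015 and 0.015 m and height (world z) of each of tin_b, tin_c below 0.012 m and angle between each of tin_b, tin_c's own z axis and vertical below 0.06 rad and contact force between tin_b and rack above 5.5 N and x of tin_a in the frame of deck_mid between -0.02 and 0.02 m and y of tin_a in the frame of deck_mid between -0.025 and 0.025 m and height (world z) of tin_a between 0.05 and 0.064 m and angle between tin_a's own z axis and vertical below 0.05 rad and contact force between tin_a and rack between 2.6 and 5.2 N and height (world z) of tin_c above -0.01 m and contact force between tin_c and rack below 0.05 N) or (x of tin_b in the frame of bay_home between -0.01 and 0.02 m and y of tin_b in the frame of bay_home between -0.015 and 0.015 m and height (world z) of each of tin_b, tin_a below 0.012 m and angle between each of tin_b, tin_a's own z axis and vertical below 0.06 rad and contact force between tin_b and rack above 5.5 N and x of tin_c in the frame of deck_mid between -0.02 and 0.02 m and y of tin_c in the frame of deck_mid between -0.025 and 0.025 m and height (world z) of tin_c between 0.05 and 0.064 m and angle between tin_c's own z axis and vertical below 0.05 rad and contact force between tin_c and rack between 2.6 and 5.2 N and height (world z) of tin_a above -0.01 m and contact force between tin_a and rack below 0.05 N) or (x of tin_c in the frame of bay_home between -0.01 and 0.02 m and y of tin_c in the frame of bay_home between -0.015 and 0.015 m and height (world z) of each of tin_c, tin_b below 0.012 m and angle between each of tin_c, tin_b's own z axis and vertical below 0.06 rad and contact force between tin_c and rack above 5.5 N and x of tin_a in the frame of deck_mid between -0.02 and 0.02 m and y of tin_a in the frame of deck_mid between -0.025 and 0.025 m and height (world z) of tin_a between 0.05 and 0.064 m and angle between tin_a's own z axis and vertical below 0.05 rad and contact force between tin_a and rack between 2.6 and 5.2 N and height (world z) of tin_b above -0.01 m and contact force between tin_b and rack below 0.05 N) or (x of tin_c in the frame of bay_home between -0.01 and 0.02 m and y of tin_c in the frame of bay_home between -0.015 and 0.015 m and height (world z) of each of tin_c, tin_a below 0.012 m and angle between each of tin_c, tin_a's own z axis and vertical below 0.06 rad and contact force between tin_c and rack above 5.5 N and x of tin_b in the frame of deck_mid between -0.02 and 0.02 m and y of tin_b in the frame of deck_mid between -0.025 and 0.025 m and height (world z) of tin_b between 0.05 and 0.064 m and angle between tin_b's own z axis and vertical below 0.05 rad and contact force between tin_b and rack between 2.6 and 5.2 N and height (world z) of tin_a above -0.01 m and contact force between tin_a and rack below 0.05 N))).
It fails at once if a tin is dropped or knocked: it moves faster than 0.5 m/s while the fingers do not hold it ((linear speed of tin_a above 0.5 m/s and contact force between tin_a and the fingers below 0.1 N) or (linear speed of tin_b above 0.5 m/s and contact force between tin_b and the fingers below 0.1 N) or (linear speed of tin_c above 0.5 m/s and contact force between tin_c and the fingers below 0.1 N)).
It fails at once if the spool or the whetstone is moved more than 20 mm or tipped (distance of any of spool, stone from where it was at the start of the episode above 0.02 m or angle between spool's own z axis and vertical above 0.3 rad).
It also fails if it takes over 70 s, if anything falls off the work surface, if the arm or the gripper's body presses on something with over 40 N, if the wrist force passes 120 N, or if a joint passes its speed limit or range.

## Working session

There is one attempt and no reset: what is moved stays moved. The work goes in short steps, Python scripts to look and compute and a shell command to move; the robot and the scene stay as the last step left them, time stands still between calls to the robot, and variables do not carry over. Pictures are saved under pics/ and viewed, at most 10 in all, crops included, and the job is handed in when it is done.

```bash
ls; mkdir -p pics; python3 - <<'E'
from workcell import ctrl, get_image, close_job
import cv2,numpy as np
ims=[]
for n in("scene","side"):
    d=get_image(n);cv2.imwrite(f"pics/{n}0.png",d["img"][:,:,::-1])
    print(n,d["fx"],d["cx"],d["cy"],np.round(d["R"],3).tolist(),np.round(d["t"]))
o=ctrl.get_obs();print(o)
E
```

```text
jog.py
pics
workcell.py
scene 347.33393077781074 252.84725945972517 184.2261320947274 [[0.88, -0.474, -0.009], [-0.197, -0.348, -0.917], [0.431, 0.809, -0.4]] [-466.  210.  580.]
side 396.9902776140038 252.12840816525878 184.9515431781105 [[0.879, -0.477, -0.016], [-0.34, -0.601, -0.723], [0.336, 0.641, -0.691]] [-479.  288.  746.]
{'t': 0.1, 'qpos': array([ 1.20997190e+00,  4.23727159e-01,  1.63062176e+00,  4.09679754e-06,
        1.08863775e+00, -1.89846221e-02]), 'qvel': array([-0.00121023, -0.00100085, -0.00141998, -0.00157329, -0.00269449,
       -0.00179614]), 'joint_torque': array([ 6.09987328e-04, -5.45618069e+01, -2.74321890e+01,  6.45936141e-02,
        1.88625039e-02, -2.89281422e-05]), 'ee_pos': array([209.30366655, 588.38515305, 238.99948067]), 'orientation': array([-5.34307559e-01, -3.09555157e+00,  2.14909673e-03]), 'ft_force': array([ 0.45334515, -0.08023473,  1.09040425]), 'moment': array([-0.05510005, -0.02118536, -0.04844074]), 'grasp_force': 0.0, 'width': 87.9030241862822}
```

View pics/scene0.png

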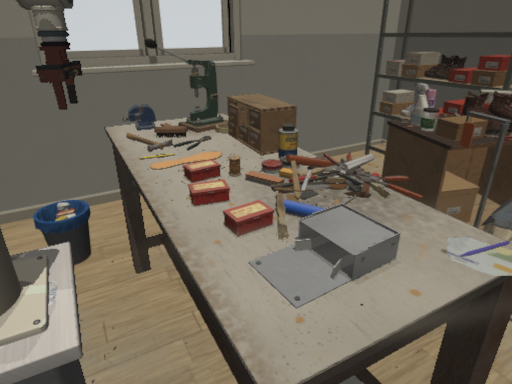

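View pics/side0.png

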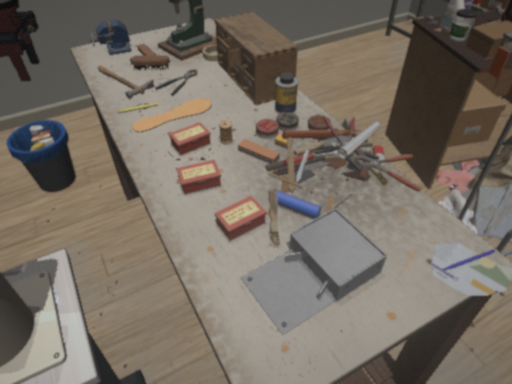

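Both views show three red tins (side px about (190,137), (199,176), (241,217)), the spool at (226,132), the stone at about (259,150), and the grey rack with its apron at the left, deck around (337,245). Next: rough localisation by colour.

```bash
cat > h.py <<'E'
from workcell import ctrl, get_image, close_job
import cv2,numpy as np
from scipy.spatial.transform import Rotation as Ro
def ray(d,uv):
    v=np.array([(uv[0]-d["cx"])/d["fx"],(uv[1]-d["cy"])/d["fy"],1]);R=np.array(d["R"])
    v=R.T@v; return -R.T@np.array(d["t"]),v/np.linalg.norm(v)
def plane(d,uv,z):
    c,v=ray(d,uv); return (c+v*(z-c[2])/v[2])[:2]
def tri(obs):
    A=np.zeros((3,3));b=np.zeros(3)
    for d,uv in obs:
        c,v=ray(d,uv);P=np.eye(3)-np.outer(v,v);A+=P;b+=P@c
    return np.linalg.solve(A,b)
def proj(d,X):
    p=np.array(d["R"])@np.array(X,float)+np.array(d["t"]);return np.array([d["fx"]*p[0]/p[2]+d["cx"],d["fy"]*p[1]/p[2]+d["cy"]])
def red(d):
    h=cv2.cvtColor(d["img"],cv2.COLOR_RGB2HSV)
    m=(((h[...,0]<8)|(h[...,0]>172))&(h[...,1]>120)&(h[...,2]>50)).astype(np.uint8)
    return cv2.morphologyEx(m,cv2.MORPH_CLOSE,np.ones((3,3)))
def blobs(m,amin):
    cs,_=cv2.findContours(m,cv2.RETR_EXTERNAL,cv2.CHAIN_APPROX_NONE)
    return [c for c in cs if cv2.contourArea(c)>amin]
def yellow(d):
    h=cv2.cvtColor(d["img"],cv2.COLOR_RGB2HSV)
    return ((h[...,0]>12)&(h[...,0]<35)&(h[...,1]>60)&(h[...,2]>120)).astype(np.uint8)
def save(d,n): cv2.imwrite(f"pics/{n}.png",d["img"][:,:,::-1])
E
python3 - <<'E'
from h import *
D={n:get_image(n) for n in("scene","side")}
c={}
for n,d in D.items():
    print(n)
    c[n]=[]
    for b in blobs(red(d),300):
        hull=cv2.convexHull(b);m=np.zeros(d["img"].shape[:2],np.uint8);cv2.drawContours(m,[hull],-1,1,-1)
        y=yellow(d)&m; M=cv2.moments(y,True)
        if M["m00"]<20: continue
        p=(M["m10"]/M["m00"],M["m01"]/M["m00"]);c[n].append(p);print(np.round(p),cv2.contourArea(b),M["m00"],plane(d,p,39).round())
for p in c["scene"]:
    for q in c["side"]:
        X=tri([(D["scene"],p),(D["side"],q)]);e=np.linalg.norm(proj(D["side"],X)-q)
        if e<3: print(X.round(),e)
for n,px in(("side",[(226,140),(259,150),(332,212),(384,258),(337,289),(290,245),(243,283),(288,330),(337,205)]),):
    for p in px: print(p,plane(D[n],p,0).round(),plane(D[n],p,62).round())
E
```

```text
scene
[248. 210.] 679.5 270.0 [531.  27.]
[205. 178.] 845.0 260.0 [515. 258.]
side
(226, 140) [641. 338.] [609. 262.]
(259, 150) [703. 248.] [665. 181.]
(332, 212) [740. -49.] [699. -91.]
(384, 258) [ 756. -213.] [ 714. -241.]
(337, 289) [ 620. -225.] [ 590. -252.]
(290, 245) [597. -84.] [ 569. -123.]
(243, 283) [ 459. -119.] [ 443. -155.]
(288, 330) [ 486. -251.] [ 467. -275.]
(337, 205) [764. -36.] [721. -79.]
```

The rows are not in the units I measure in: shifts go in shares of 60 cm and turns go in shares of pi rad. I convert before sending: -32 mm is -0.0533, -22 mm is -0.0367, -0.114 rad is -0.0363.

```bash
python3 jog.py '0,0,0,0,0,-0.0363 | 0,0,0,0,0,-0.0363 | 0,0,0,0,0,-0.0363 | -0.0367,-0.0533,-0.0167,0,0,0 | -0.0367,-0.0533,-0.0167,0,0,0' && python3 jog.py '-0.0367,-0.0533,-0.0167,0,0,0 | -0.0367,-0.0533,-0.0167,0,0,0 | -0.0367,-0.0533,-0.0167,0,0,0 | -0.0367,-0.0533,-0.0167,0,0,0 | -0.0367,-0.0533,-0.0167,0,0,0' && python3 jog.py '-0.0367,-0.0533,-0.0167,0,0,0 | -0.0367,-0.0533,-0.0167,0,0,0 | -0.0367,-0.0533,-0.0167,0,0,0 | -0.0367,-0.0533,-0.0167,0,0,0 | -0.0367,-0.0533,-0.0167,0,0,0'; python3 jog.py '0,0,0,0,0,0 | 0,0,0,0,0,0'
python3 - <<'E'
from h import *
d=get_image("wrist");save(d,"w1");print(d["fx"],d["cx"],d["cy"],(-np.array(d["R"]).T@d["t"]).round(),np.round(d["R"],2).tolist())
E
```

```text
t: 0.62
ee_pos: [252.8, 524.6, 258.8]
orientation: [0.006, -3.141, 0.002]
ft_force: [0.8, -0.3, -0.7]
width: 87.8
grasp_force: 0.0
t: 1.03
ee_pos: [364.1, 363.1, 310.1]
orientation: [-0.001, 3.142, -0.0]
ft_force: [0.9, -0.5, 0.0]
width: 87.8
grasp_force: 0.0
t: 1.45
ee_pos: [474.1, 203.1, 360.3]
orientation: [-0.0, 3.141, 0.0]
ft_force: [0.5, 1.0, 1.5]
width: 87.9
grasp_force: 0.0
t: 1.62
ee_pos: [474.5, 203.5, 360.1]
orientation: [0.006, 3.141, 0.001]
ft_force: [-0.2, 0.4, 0.5]
width: 87.7
grasp_force: 0.0
311.6294681506442 260.4545857979757 193.03560003900932 [401. 203. 506.] [[0.0, 1.0, -0.0], [0.96, -0.0, 0.27], [0.27, -0.0, -0.96]]
```

View pics/w1.png

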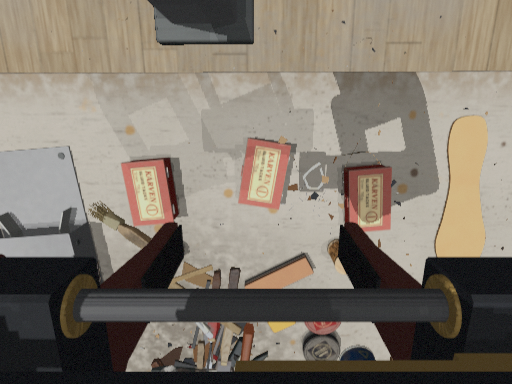

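The wrist view shows the three tins at (149,191), (265,173), (368,198), long sides along the image columns (world x); the spool peeks out at (335,250), the stone at (280,272), and the rack apron at far left. Second wrist view for triangulation and the rack.

In the tool's units: -37 mm is -0.0617, 8 mm is 0.0133.

```bash
cat >> h.py <<'E'
import pickle
def labels(d):
    y=cv2.morphologyEx(yellow(d),cv2.MORPH_CLOSE,np.ones((5,5)));r=cv2.dilate(red(d),np.ones((3,3)));out=[]
    for b in blobs(y,400):
        m=np.zeros(y.shape,np.uint8);cv2.drawContours(m,[b],-1,1,2);ring=m*1
        if (ring&r).sum()<0.4*ring.sum(): continue
        rc=cv2.minAreaRect(b);out.append((rc,cv2.boxPoints(rc)))
    return sorted(out,key=lambda o:o[0][0][0])
E
python3 - <<'E'
from h import *
d=get_image("wrist");pickle.dump(d,open("w1.pkl","wb"))
E
python3 jog.py '0.0133,-0.0617,0,0,0,0 | 0.0133,-0.0617,0,0,0,0 | 0.0133,-0.0617,0,0,0,0 | 0.0133,-0.0617,0,0,0,0 | 0.0133,-0.0617,0,0,0,0';python3 jog.py '0,0,0,0,0,0 | 0,0,0,0,0,0'
python3 - <<'E'
from h import *
d=get_image("wrist");save(d,"w2");pickle.dump(d,open("w2.pkl","wb"))
for n in("w1","w2"):
    q=pickle.load(open(n+".pkl","rb"));print(n,(-np.array(q["R"]).T@q["t"]).round())
    for rc,bp in labels(q): 
        P=np.array([plane(q,p,39) for p in bp]);print(np.round(rc[0]),np.round(rc[1]),P.mean(0).round(1),P.round().tolist())
E
```

```text
t: 2.13
ee_pos: [432.2, 20.2, 359.1]
orientation: [0.006, -3.141, -0.0]
ft_force: [-0.1, -0.4, 0.5]
width: 87.8
grasp_force: 0.0
t: 2.3
ee_pos: [432.8, 19.9, 359.4]
orientation: [-0.002, -3.141, -0.001]
ft_force: [-0.4, 0.4, 0.8]
width: 87.9
grasp_force: 0.0
w1 [400. 204. 505.]
w2 [360.  19. 505.]
```

View pics/w2.png

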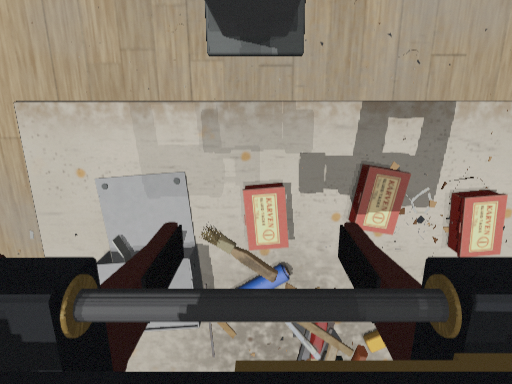

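The second view shows the apron at left (x 95–190, y 172–260, screws in its front corners at (104,185), (178,181)) and the tins at (267,218), (380,200), (480,222). I need the colours tuned.

```bash
python3 - <<'E'
from h import *
d=pickle.load(open("w2.pkl","rb"));h=cv2.cvtColor(d["img"],cv2.COLOR_RGB2HSV)
for r in(188,192,200,210,225,240,246):print(r,[h[r,c].tolist() for c in(248,253,258,266,276,283)])
print([h[r,c].tolist() for r,c in((210,205),(230,340),(210,140),(240,20),(168,60))])
E
```

```text
188 [[5, 199, 64], [4, 135, 72], [7, 100, 102], [5, 107, 155], [5, 98, 187], [4, 113, 194]]
192 [[4, 116, 194], [4, 112, 194], [4, 115, 193], [5, 107, 190], [4, 111, 191], [3, 119, 193]]
200 [[4, 121, 194], [15, 91, 205], [33, 47, 212], [21, 67, 206], [28, 53, 204], [3, 115, 195]]
210 [[3, 117, 194], [22, 56, 199], [28, 46, 203], [32, 45, 211], [19, 74, 206], [4, 121, 192]]
225 [[4, 120, 194], [5, 115, 191], [34, 41, 212], [34, 49, 212], [21, 69, 207], [4, 112, 193]]
240 [[5, 101, 187], [3, 110, 192], [29, 53, 207], [23, 59, 208], [29, 48, 207], [3, 116, 193]]
246 [[10, 60, 180], [3, 115, 191], [4, 116, 193], [4, 119, 191], [4, 118, 192], [4, 113, 192]]
[[20, 20, 190], [143, 64, 16], [90, 1, 171], [18, 48, 163], [22, 20, 188]]
```

```bash
cat >> h.py <<'E'
def lids(d):
    h=cv2.cvtColor(d["img"],cv2.COLOR_RGB2HSV)
    m=((h[...,0]<10)&(h[...,1]>70)&(h[...,1]<175)&(h[...,2]>130)).astype(np.uint8)
    m=cv2.morphologyEx(m,cv2.MORPH_OPEN,np.ones((2,2)))
    out=[cv2.minAreaRect(cv2.convexHull(b)) for b in blobs(m,300)]
    return sorted([r for r in out if min(r[1])>25 and 1.2<max(r[1])/min(r[1])<2],key=lambda o:o[0][0])
E
python3 - <<'E'
from h import *
L={}
for n in("w1","w2"):
    q=pickle.load(open(n+".pkl","rb"));L[n]=(q,lids(q))
    for rc in L[n][1]:
        P=np.array([plane(q,p,39) for p in cv2.boxPoints(rc)]);e=[P[1]-P[0],P[2]-P[1]];l=max(e,key=np.linalg.norm)
        print(n,np.round(rc[0]),P.mean(0).round(1),[round(np.linalg.norm(x)) for x in e],"yaw",round(float(np.arctan(l[1]/l[0])),3))
for a,b in zip(L["w1"][1],L["w2"][1]): print(tri([(L["w1"][0],a[0]),(L["w2"][0],b[0])]).round(1))
d=L["w2"][0];h=cv2.cvtColor(d["img"],cv2.COLOR_RGB2HSV)
for p in [(104,185),(178,181),(97,180),(187,173)]: print(p,plane(d,p,3).round(1))
E
```

```text
w1 [147. 194.] [531.3  26.8] [65, 105] yaw 0.08
w1 [263. 176.] [502.3 207.5] [102, 66] yaw -0.185
w2 [266. 219.] [531.9  27.7] [66, 102] yaw 0.094
w2 [484. 227.] [545.  375.8] [110, 66] yaw 0.087
[529.3  27.7  41.5]
[454.3 205.4 261.5]
(104, 185) [ 483.2 -241.2]
(178, 181) [ 476.5 -117.9]
(97, 180) [ 474.6 -251.6]
(187, 173) [ 463.1 -102.2]
```

In the tool's units: -27 mm is -0.045.

```bash
python3 jog.py '-0.045,-0.045,0,0,0,0 | -0.045,-0.045,0,0,0,0 | -0.045,-0.045,0,0,0,0 | -0.045,-0.045,0,0,0,0 | -0.045,-0.045,0,0,0,0' >/dev/null;python3 jog.py '-0.045,-0.045,0,0,0,0 | -0.045,-0.045,0,0,0,0 | 0,0,0,0,0,0 | 0,0,0,0,0,0'
python3 - <<'E'
from h import *
d=get_image("wrist");save(d,"w3");pickle.dump(d,open("w3.pkl","wb"));print(ctrl.get_obs()["qpos"].round(2))
q=pickle.load(open("w1.pkl","rb"));h=cv2.cvtColor(q["img"],cv2.COLOR_RGB2HSV)
for r in(175,200,222):print(r,[(c,h[r,c].tolist()) for c in(350,360,366,372,386,389)])
E
```

```text
t: 3.1
ee_pos: [624.1, -167.5, 357.8]
orientation: [0.003, -3.139, -0.002]
ft_force: [-0.3, -0.7, 0.0]
width: 87.8
grasp_force: 0.0
[-0.28  0.35  1.46  0.    1.33 -1.85]
175 [(350, [4, 123, 131]), (360, [3, 133, 127]), (366, [4, 121, 124]), (372, [9, 97, 126]), (386, [3, 124, 130]), (389, [4, 132, 131])]
200 [(350, [3, 123, 131]), (360, [21, 77, 129]), (366, [21, 76, 127]), (372, [17, 90, 156]), (386, [4, 127, 129]), (389, [3, 121, 129])]
222 [(350, [3, 126, 105]), (360, [34, 46, 215]), (366, [16, 98, 148]), (372, [16, 92, 153]), (386, [3, 115, 195]), (389, [5, 108, 193])]
```

View pics/w3.png

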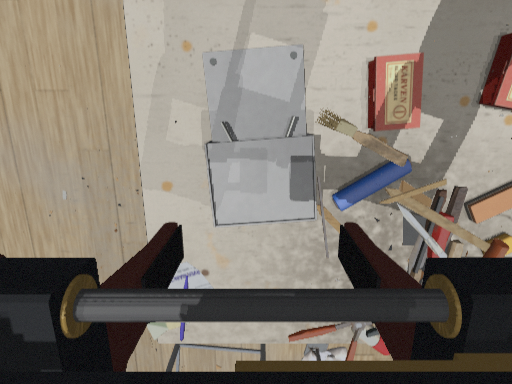

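Here the rack is fully visible: apron front corners about (203,54) and (302,45), deck front edge (207,143)–(314,135), deck rear edge (213,224)–(314,218). A second view shifted sideways gives heights.

In the tool's units: 35 mm is 0.0583.

```bash
python3 jog.py '0,0.0583,0,0,0,0 | 0,0.0583,0,0,0,0 | 0,0.0583,0,0,0,0 | 0,0,0,0,0,0 | 0,0,0,0,0,0'
cat > m.py <<'E'
from h import *
d=get_image("wrist");pickle.dump(d,open("w4.pkl","wb"));save(d,"w4")
C={}
for n in("w3","w4"):
    q=pickle.load(open(n+".pkl","rb"));h=cv2.cvtColor(q["img"],cv2.COLOR_RGB2HSV)
    m=((h[...,1]<14)&(h[...,2]>60)).astype(np.uint8);m[250:]=0
    m=cv2.morphologyEx(m,cv2.MORPH_OPEN,np.ones((3,3)));b=max(blobs(m,500),key=cv2.contourArea)
    b=b[:,0];x,y,w,hh=cv2.boundingRect(b);print(n,(x,y,w,hh))
    def edge(sel,fit):  # line fit from extreme points
        p=cv2.fitLine(sel.astype(np.float32),cv2.DIST_HUBER,0,.01,.01)[:,0];return p
    mm=np.zeros_like(m);cv2.drawContours(mm,[b[:,None]],-1,1,-1)
    def rows(r0,r1):
        L=[];R=[]
        for r in range(r0,r1):
            c=np.where(mm[r])[0];L.append((c[0],r));R.append((c[-1]+1,r))
        return edge(np.array(L),0),edge(np.array(R),0)
    def cols(c0,c1,top):
        P=[]
        for c in range(c0,c1):
            r=np.where(mm[:,c])[0];P.append((c,r[0] if top else r[-1]+1))
        return edge(np.array(P),0)
    def X(a,b): 
        s=np.linalg.solve(np.array([[a[0],-b[0]],[a[1],-b[1]]]),np.array([b[2]-a[2],b[3]-a[3]]));return np.array([a[2]+s[0]*a[0],a[3]+s[0]*a[1]])
    T=cols(x+20,x+w-25,True);B=cols(x+20,x+w-20,False)
    La,Ra=rows(y+15,y+70);Ld,Rd=rows(y+hh-65,y+hh-15)
    C[n]=(q,[X(T,La),X(T,Ra),X(B,Ld),X(B,Rd)]);print([c.round(1).tolist() for c in C[n][1]])
for i in range(4): print(i,tri([(C[n][0],C[n][1][i]) for n in C]).round(1),[plane(C[n][0],C[n][1][i],3 if i<2 else 62).round(1).tolist() for n in C])
E
python3 m.py
```

```text
t: 3.57
ee_pos: [621.8, -60.4, 360.1]
orientation: [-0.009, 3.142, 0.0]
ft_force: [0.9, -0.8, -0.3]
width: 87.7
grasp_force: 0.0
w3 (202, 44, 115, 184)
[[202.10000610351562, 52.400001525878906], [303.20001220703125, 44.0], [214.0, 228.0], [317.5, 220.5]]
w4 (130, 46, 115, 182)
[[130.6999969482422, 53.20000076293945], [230.89999389648438, 45.29999923706055], [146.3000030517578, 226.8000030517578], [245.8000030517578, 221.5]]
0 [ 472.2 -254.9    5.9] [[471.6, -255.5], [471.9, -256.1]]
1 [ 460.5 -106.2    5. ] [[460.0, -106.0], [460.3, -106.4]]
2 [ 732.1 -241.4   45.9] [[726.6, -238.9], [724.9, -235.1]]
3 [713.7 -83.3  65.4] [[714.4, -82.7], [715.5, -83.4]]
```

View pics/w4.png

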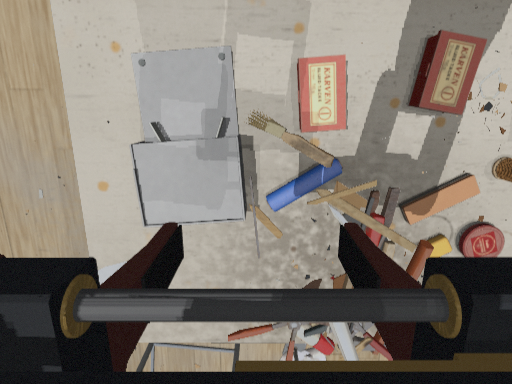

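```bash
sed -i 's/(h\[...,2\]>130)).astype(np.uint8)$/(h[...,2]>95)).astype(np.uint8)/' h.py; grep -n '>95' h.py; python3 - <<'E'
from h import *
L={}
for n in("w1","w2","w4"):
    q=pickle.load(open(n+".pkl","rb"));L[n]=(q,lids(q))
    for rc in L[n][1]:
        P=np.array([plane(q,p,39) for p in cv2.boxPoints(rc)]);e=[P[1]-P[0],P[2]-P[1]];l=max(e,key=np.linalg.norm)
        print(n,np.round(rc[0]),P.mean(0).round(1),[round(np.linalg.norm(x)) for x in e],"yaw",round(float(np.arctan(l[1]/l[0])),3))
if len(L["w1"][1])==3==len(L["w2"][1]):
  for a,b in zip(L["w1"][1],L["w2"][1]): print(tri([(L["w1"][0],a[0]),(L["w2"][0],b[0])]).round(1))
q=L["w4"][0];print("spool",plane(q,(505,168),58),"stone",[plane(q,p,21).round() for p in((405,210),(410,222),(473,175),(480,192))])
E
```

```text
37:    m=((h[...,0]<10)&(h[...,1]>70)&(h[...,1]<175)&(h[...,2]>95)).astype(np.uint8)
w1 [147. 194.] [531.1  27.1] [66, 106] yaw 0.081
w1 [263. 175.] [501.9 207.2] [104, 66] yaw -0.203
w1 [369. 202.] [543.7 372.7] [67, 104] yaw 0.108
w2 [266. 219.] [531.5  27.7] [66, 103] yaw 0.094
w2 [383. 201.] [502.  209.1] [105, 65] yaw -0.182
w2 [484. 226.] [544.3 375.2] [112, 66] yaw 0.085
w4 [322.  94.] [531.3  25.7] [67, 104] yaw 0.078
w4 [454.  74.] [503.1 208.7] [106, 65] yaw -0.169
w4 [484. 242.] [756.8 301.6] [64, 56] yaw -1.565
[529.3  27.6  40.7]
[499.3 207.3  43.7]
[540.3 370.4  45.1]
spool [631.89996029 294.65923331] stone [array([709., 175.]), array([730., 186.]), array([650., 276.]), array([678., 292.])]
```

In the tool's units: 32.5 mm is 0.0542, 11 mm is 0.0183.

```bash
cat > g.py <<'E'
import sys
from h import *
# usage g.py x y z yaw -> delta in tool axes
o=ctrl.get_obs();R=Ro.from_rotvec(o["orientation"]);a=[float(s) for s in sys.argv[1:5]]
T=Ro.from_euler("z",a[3])*Ro.from_rotvec([0,np.pi,0])
print("at",o["ee_pos"].round(1),"tool d",R.inv().apply(np.array(a[:3])-o["ee_pos"]).round(1),"rot",(R.inv()*T).as_rotvec().round(3),"t",round(o["t"],2),"f",o["ft_force"].round(1))
E
python3 jog.py '0.0183,0.0183,0.0542,0,0,0 | 0.0183,0.0183,0.0542,0,0,0 | 0.0183,0.0183,0.0542,0,0,0 | 0.0183,0.0183,0.0542,0,0,0 | 0.0183,0.0183,0.0542,0,0,0' 88 >/dev/null;python3 jog.py '0.0183,0.0183,0.0542,0,0,0 | 0.0183,0.0183,0.0542,0,0,0 | 0.0183,0.0183,0.0542,0,0,0 | 0,0,0,0,0,-0.0271 | 0,0,0,0,0,0' >/dev/null; python3 g.py 531 27 22 0.085
```

```text
at [532.4  23.9  97.9] tool d [ 0.8  3.2 75.9] rot [ 0.    -0.005  0.004] t 4.45 f [ 0.9 -0.4  0.7]
```

In the tool's units: 26 mm is 0.0433, 25 mm is 0.0417.

```bash
python3 jog.py '0.0008,0.005,0.0433,0,0,0 | 0,0,0.0417,0,0,0 | 0,0,0.0267,0,0,0 | 0,0,0.015,0,0,0 | 0,0,0,0,0,0' |grep -E 'pos|ft' ;python3 jog.py '0,0,0,0,0,0 | 0,0,0,0,0,0 | 0,0,0,0,0,0 | 0,0,0,0,0,0' 30;python3 jog.py '0,0,-0.0167,0,0,0 | 0,0,-0.0333,0,0,0 | 0,0,-0.0333,0,0,0 | 0,0,0,0,0,0 | 0,0,0,0,0,0'; for i in 1 2 3; do python3 jog.py '0,0,0,0,0,0' | grep -E 'ft|^t|width'; done
```

```text
ee_pos: [533.8, 26.3, 23.0]
ft_force: [-0.9, -0.1, -0.4]
t: 5.2
ee_pos: [534.7, 26.8, 24.8]
orientation: [-0.133, 3.137, -0.0]
ft_force: [1.2, -3.7, 4.2]
width: 64.8
grasp_force: 30.1
t: 5.62
ee_pos: [534.7, 26.9, 75.2]
orientation: [-0.134, 3.136, -0.0]
ft_force: [1.2, 0.2, -1.8]
width: 65.1
grasp_force: 30.0
t: 5.7
ft_force: [-0.3, -0.2, -0.9]
width: 64.8
t: 5.78
ft_force: [0.0, 0.4, -1.0]
width: 64.8
t: 5.87
ft_force: [0.4, -0.1, -1.5]
width: 64.9
```

Tin1 weighs about 1.3 N, so it's the lightest. I'll put it back and heft tin2.

In the tool's units: 20 mm is 0.0333, 18 mm is 0.03.

```bash
python3 jog.py '0,0,0.0333,0,0,0 | 0,0,0.03,0,0,0 | 0,0,0.0133,0,0,0 | 0,0,0.0058,0,0,0 | 0,0,0,0,0,0' |grep -E 'pos|ft';python3 jog.py '0,0,0,0,0,0 | 0,0,0,0,0,0 | 0,0,0,0,0,0' 88 |grep -E 'wid|ft';python3 jog.py '0,0,-0.025,0,0,0 | 0,0,-0.0583,0,0,0 | 0,0,-0.05,0,0,0 | 0,0,0,0,0,0' |grep pos; python3 g.py 502 208 100 -0.18
```

```text
ee_pos: [533.1, 26.8, 23.5]
ft_force: [-0.2, -0.5, -1.1]
ft_force: [0.6, -0.3, -0.3]
width: 81.5
ee_pos: [537.2, 27.0, 109.2]
at [537.2  27.  109.2] tool d [ 19.7 183.4   8.9] rot [0.001 0.008 0.265] t 6.87 f [0.6 0.  0.2]
```

In the tool's units: 36.7 mm is 0.0612, 1.8 mm is 0.003.

```bash
python3 jog.py '0.0067,0.0612,0.003,0,0,0 | 0.0067,0.0612,0.003,0,0,0 | 0.0067,0.0612,0.003,0,0,0 | 0.0067,0.0612,0.003,0,0,0 | 0.0067,0.0612,0.003,0,0,0' >/dev/null;python3 jog.py '0,0,0,0,0,0.028 | 0,0,0,0,0,0.028 | 0,0,0,0,0,0.0283 | 0,0,0,0,0,0' |grep wid; python3 g.py 502 208 22 -0.18
```

```text
width: 87.8
at [498.  208.4  94.9] tool d [-4.   0.4 72.9] rot [-0.    -0.    -0.002] t 7.62 f [-0.3  0.7  0.2]
```

In the tool's units: 26 mm is 0.0433, 23 mm is 0.0383.

```bash
python3 jog.py '-0.0067,0,0.0433,0,0,0 | 0,0,0.0383,0,0,0 | 0,0,0.025,0,0,0 | 0,0,0.0133,0,0,0 | 0,0,0,0,0,0' |grep -E 'pos|ft' ;python3 jog.py '0,0,0,0,0,0 | 0,0,0,0,0,0 | 0,0,0,0,0,0 | 0,0,0,0,0,0' 30;python3 jog.py '0,0,-0.0167,0,0,0 | 0,0,-0.0333,0,0,0 | 0,0,-0.0333,0,0,0 | 0,0,0,0,0,0 | 0,0,0,0,0,0'; for i in 1 2 3; do python3 jog.py '0,0,0,0,0,0' | grep -E 'ft|width'; done
```

```text
ee_pos: [501.1, 206.7, 21.5]
ft_force: [0.7, 0.0, 0.5]
t: 8.37
ee_pos: [502.8, 207.4, 24.1]
orientation: [0.281, 3.127, 0.001]
ft_force: [0.5, -3.3, 3.4]
width: 64.8
grasp_force: 30.1
t: 8.78
ee_pos: [502.9, 207.6, 74.4]
orientation: [0.282, 3.127, 0.002]
ft_force: [0.0, 0.2, -3.8]
width: 64.8
grasp_force: 30.0
ft_force: [0.7, 0.2, -4.8]
width: 64.6
ft_force: [-0.1, 0.2, -3.8]
width: 64.8
ft_force: [-0.3, -0.6, -3.9]
width: 64.7
```

Tin2 is about 4.1 N: the middle one. So tin3 must be the heaviest. Put it back and fetch tin3.

In the tool's units: 20 mm is 0.0333, 3.5 mm is 0.0058.

```bash
python3 jog.py '0,0,0.0333,0,0,0 | 0,0,0.03,0,0,0 | 0,0,0.0133,0,0,0 | 0,0,0.0058,0,0,0 | 0,0,0,0,0,0' |grep -E 'pos|ft';python3 jog.py '0,0,0,0,0,0 | 0,0,0,0,0,0 | 0,0,0,0,0,0' 88 |grep -E 'wid|ft';python3 jog.py '0,0,-0.025,0,0,0 | 0,0,-0.0583,0,0,0 | 0,0,-0.05,0,0,0 | 0,0,0,0,0,-0.0286 | 0,0,0,0,0,-0.0286' |grep pos;python3 jog.py '0,0,0,0,0,-0.0286 | 0,0,0,0,0,0'|grep pos; python3 g.py 543 373.5 100 0.09
```

```text
ee_pos: [501.5, 206.9, 22.9]
ft_force: [-0.1, -0.2, -4.3]
ft_force: [-0.3, -0.1, -0.2]
width: 81.0
ee_pos: [503.9, 208.0, 106.4]
ee_pos: [502.6, 207.5, 104.5]
at [502.6 207.5 104.5] tool d [-55.7 161.5   4.6] rot [0.    0.001 0.003] t 10.28 f [-0.2 -0.1 -0.6]
```

In the tool's units: 32.5 mm is 0.0542, -11 mm is -0.0183.

```bash
python3 jog.py '-0.0183,0.0542,0.0017,0,0,0 | -0.0183,0.0542,0.0017,0,0,0 | -0.0183,0.0542,0.0017,0,0,0 | -0.0183,0.0542,0.0017,0,0,0 | -0.0183,0.0542,0.0017,0,0,0' >/dev/null;python3 jog.py '0,0,0,0,0,0 | 0,0,0,0,0,0' >/dev/null; python3 g.py 543 373.5 22 0.09
python3 - <<'E'
from h import *
d=get_image("wrist");save(d,"w5")
E
```

```text
at [542.3 375.6  98.4] tool d [-0.5 -2.1 76.4] rot [0. 0. 0.] t 10.87 f [-0.5 -0.5 -0.4]
```

View pics/w5.png

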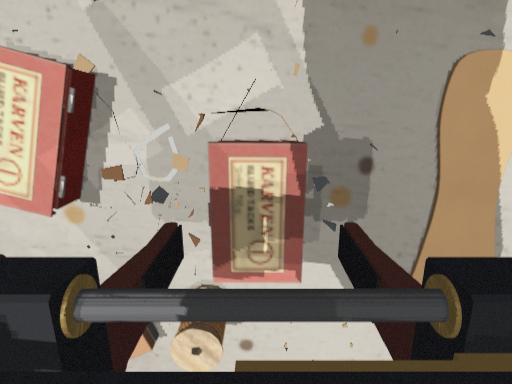

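The heaviest tin is centred between the open fingers (lid px 210–306 by 142–282); the spool sits beyond its far end at (197,345), clear of the fingers.

In the tool's units: 26 mm is 0.0433, 23 mm is 0.0383.

```bash
python3 jog.py '0,-0.0033,0.0433,0,0,0 | 0,0,0.0383,0,0,0 | 0,0,0.0283,0,0,0 | 0,0,0.0167,0,0,0 | 0,0,0,0,0,0' |grep -E 'pos|ft' ;python3 jog.py '0,0,0,0,0,0 | 0,0,0,0,0,0 | 0,0,0,0,0,0 | 0,0,0,0,0,0' 30;python3 jog.py '0,0,-0.0167,0,0,0 | 0,0,-0.0333,0,0,0 | 0,0,-0.05,0,0,0 | 0,0,-0.05,0,0,0 | 0,0,0,0,0,0'; for i in 1 2; do python3 jog.py '0,0,0,0,0,0' | grep -E 'ft|width'; done; python3 g.py 517 -177 110 0.077
python3 - <<'E'
from h import *
for k in range(1):
  for n in("side","scene"):
    d=get_image(n);pickle.dump(d,open(n+"L.pkl","wb"))
E
```

```text
ee_pos: [541.0, 369.8, 20.5]
ft_force: [-0.3, -0.0, 0.0]
t: 11.67
ee_pos: [543.3, 372.7, 24.0]
orientation: [-0.141, 3.136, 0.002]
ft_force: [0.5, -5.9, 2.4]
width: 65.1
grasp_force: 30.1
t: 12.08
ee_pos: [545.1, 373.8, 118.5]
orientation: [-0.142, 3.131, 0.007]
ft_force: [3.2, 0.9, -5.5]
width: 64.8
grasp_force: 30.0
ft_force: [0.1, -0.9, -8.0]
width: 65.0
ft_force: [-0.4, -0.4, -9.0]
width: 64.8
at [541.4 371.3 111.2] tool d [  73.7 -543.9    2. ] rot [-0.001 -0.002  0.013] t 12.25 f [-0.4 -0.4 -9. ]
```

In the tool's units: -36.2 mm is -0.0603, 4.9 mm is 0.0082.

```bash
M='x'; python3 jog.py '0.0082,-0.0603,0,0,0,0 | 0.0082,-0.0603,0,0,0,0 | 0.0082,-0.0603,0,0,0,0 | 0.0082,-0.0603,0,0,0,0 | 0.0082,-0.0603,0,0,0,0' | grep pos; python3 jog.py '0.0082,-0.0603,0,0,0,0 | 0.0082,-0.0603,0,0,0,0 | 0.0082,-0.0603,0,0,0,0 | 0.0082,-0.0603,0,0,0,0 | 0.0082,-0.0603,0,0,0,0' | grep pos; python3 jog.py '0.0082,-0.0603,0,0,0,0 | 0.0082,-0.0603,0,0,0,0 | 0.0082,-0.0603,0,0,0,0 | 0.0082,-0.05,0,0,0,0.0041 | 0,0,0,0,0,0' | grep pos;python3 jog.py '0,0,0,0,0,0'; python3 g.py 517 -177 27 0.077
```

```text
ee_pos: [532.9, 187.7, 110.8]
ee_pos: [525.0, 5.5, 111.2]
ee_pos: [518.5, -137.4, 111.4]
t: 13.68
ee_pos: [518.2, -134.2, 111.2]
orientation: [0.116, -3.137, -0.001]
ft_force: [-0.6, 1.1, -8.0]
width: 64.8
grasp_force: 30.0
at [ 518.2 -134.2  111.2] tool d [  4.1 -42.6  84.2] rot [ 0.001 -0.002 -0.003] t 13.68 f [-0.6  1.1 -8. ]
```

In the tool's units: 24 mm is 0.04, -22 mm is -0.0367.

```bash
python3 jog.py '0.0033,-0.0367,0,0,0,0 | 0.0033,-0.0333,0.0167,0,0,0 | 0,0,0.04,0,0,0 | 0,0,0.04,0,0,0 | 0,0,0,0,0,0' | grep pos; python3 jog.py '0,0,0,0,0,0'|grep ft; python3 g.py 517 -177 27 0.077;python3 - <<'E'
from h import *
d=get_image("side");save(d,"s5")
E
```

```text
ee_pos: [515.2, -173.0, 50.2]
ft_force: [-0.2, 0.4, -7.0]
at [ 516.9 -173.4   53. ] tool d [ 0.1 -3.6 26. ] rot [ 0.002 -0.005  0.001] t 14.18 f [-0.2  0.4 -7. ]
```

In the tool's units: 12 mm is 0.02, 7 mm is 0.0117.

```bash
python3 jog.py '0,-0.0058,0.02,0,0,0 | 0,0,0.0117,0,0,0 | 0,0,0.0067,0,0,0 | 0,0,0,0,0,0' | grep -E 'pos|ft'; python3 jog.py '0,0,0.0033,0,0,0 | 0,0,0,0,0,0'|grep -E 'pos|ft';  python3 g.py 517 -177 27 0.077
```

```text
ee_pos: [518.9, -178.5, 31.4]
ft_force: [0.9, -0.5, -7.6]
ee_pos: [519.1, -178.7, 30.6]
ft_force: [-3.1, -0.9, 1.6]
at [ 519.1 -178.7   30.6] tool d [1.9 1.8 3.6] rot [-0.  0. -0.] t 14.73 f [-3.1 -0.9  1.6]
```

In the tool's units: -35 mm is -0.0583, -25 mm is -0.0417.

```bash
python3 jog.py '0,0,0,0,0,0 | 0,0,0,0,0,0 | 0,0,0,0,0,0' 88 |grep -E 'wid|ft';python3 jog.py '0,0,-0.025,0,0,0 | 0,0,-0.0583,0,0,0 | 0,0,-0.0583,0,0,0 | 0,0,-0.0417,0,0,0 | 0,0,0,0,0,0' |grep pos;python3 - <<'E'
from h import *
d=get_image("side");save(d,"s6");im=d["img"][160:360,180:420];cv2.imwrite("pics/s6c.png",cv2.resize(im,None,fx=3,fy=3,interpolation=cv2.INTER_CUBIC)[:,:,::-1])
q=get_image("wrist");save(q,"w6")
for rc in lids(q):
        P=np.array([plane(q,p,42) for p in cv2.boxPoints(rc)]);e=[P[1]-P[0],P[2]-P[1]];l=max(e,key=np.linalg.norm)
        print(np.round(rc[0]),P.mean(0).round(1),[round(np.linalg.norm(x)) for x in e],"yaw",round(float(np.arctan(l[1]/l[0])),3))
E
```

```text
ft_force: [0.3, -0.3, 1.2]
width: 81.2
ee_pos: [522.2, -179.4, 145.0]
[262. 193.] [ 518.8 -179.4] [64, 103] yaw 0.114
```

View pics/s6c.png

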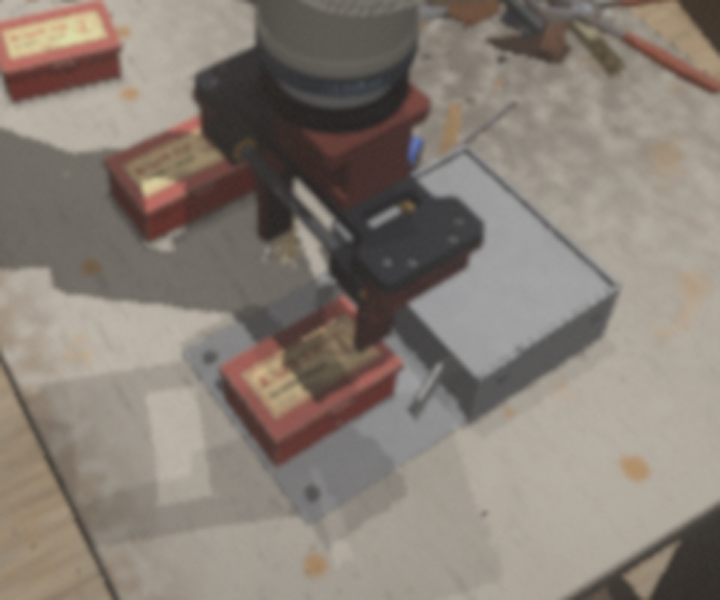

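The tin stands flat on the apron, inside its edges and aligned with the bay (lid at about (310,375) in the crop). Now close the fingers, back off to the robot side, and go down behind it.

```bash
python3 jog.py '0.0433,0,0,0,0,0 | 0.045,0,0,0,0,0 | 0.045,-0.0067,0,0,0,0 | 0,0,0,0,0,0' 0 |grep wid; python3 jog.py '0,0,0,0,0,0 | 0,0,0,0,0,0' | grep wid; python3 g.py 443 -183.7 26 0.077
```

```text
width: 64.6
width: 51.7
at [ 439.8 -188.5  139.1] tool d [ -3.6   4.6 113.1] rot [ 0. -0. -0.] t 16.0 f [-0.4  0.7 -1.4]
```

In the tool's units: 38 mm is 0.0633, 25 mm is 0.0417.

```bash
python3 jog.py '0,0.0075,0.0633,0,0,0 | 0,0,0.0633,0,0,0 | 0,0,0.0417,0,0,0 | 0,0,0.02,0,0,0 | 0,0,0,0,0,0' |grep -E 'wid|pos'; python3 jog.py '0,0,0,0,0,0 | 0,0,0,0,0,0 | 0,0,0,0,0,0 | 0,0,0,0,0,0' | grep -E 'wid|ft'; python3 g.py 583.6 -172.9 26 0.077
```

```text
ee_pos: [438.4, -183.1, 23.6]
width: 17.5
ft_force: [-0.0, 0.0, -0.3]
width: 0.2
at [ 440.  -184.4   27.7] tool d [-144.     0.3    2. ] rot [-0.001  0.002  0.   ] t 16.75 f [-0.   0.  -0.3]
```

In the tool's units: -10 mm is -0.0167, 1 mm is 0.0017.

```bash
python3 jog.py '-0.0167,0,0.0017,0,0,0 | -0.0167,0,0,0,0,0 | -0.0167,0,0,0,0,0 | -0.0167,0,0,0,0,0 | -0.0167,0,0,0,0,0' |grep -E 'ft|pos'; python3 jog.py '-0.0183,0,0,0,0,0 | -0.0183,0,0,0,0,0 | -0.0183,0,0,0,0,0 | -0.0183,0,0,0,0,0 | -0.0167,0,0,0,0,0' |grep -E 'ft|pos';  python3 g.py 583.6 -172.9 26 0.077
```

```text
ee_pos: [487.5, -179.5, 25.8]
ft_force: [-11.2, -0.6, 8.6]
ee_pos: [542.0, -175.4, 25.8]
ft_force: [-8.4, -0.6, 6.1]
at [ 542.  -175.4   25.8] tool d [-41.6  -0.7  -0.4] rot [ 0.001 -0.004  0.001] t 17.58 f [-8.4 -0.6  6.1]
```

In the tool's units: -10 mm is -0.0167, -8 mm is -0.0133.

```bash
python3 jog.py '-0.0167,0,0,0,0,0 | -0.0167,0,0,0,0,0 | -0.0133,0,0,0,0,0 | -0.01,0,0,0,0,0' |grep -E 'ft|pos'; python3 jog.py '-0.0067,0,0,0,0,0 | 0,0,0,0,0,0' |grep -E 'ft|pos';  python3 g.py 583.6 -172.9 26 0.077
```

```text
ee_pos: [576.4, -172.9, 25.8]
ft_force: [-8.4, 0.4, 6.2]
ee_pos: [581.0, -172.6, 25.8]
ft_force: [-2.3, 1.1, 2.4]
at [ 581.  -172.6   25.8] tool d [-2.5 -0.5 -0.2] rot [ 0.    -0.001  0.001] t 18.08 f [-2.3  1.1  2.4]
```

```bash
for i in 1 2; do python3 jog.py '-0.005,0,0,0,0,0 | 0,0,0,0,0,0' |grep -E 'ft|pos'; done
```

```text
ee_pos: [583.1, -172.4, 25.7]
ft_force: [-5.7, -0.4, 4.4]
ee_pos: [583.7, -172.3, 25.6]
ft_force: [-14.3, -2.7, 9.4]
```

In the tool's units: -3 mm is -0.005.

```bash
python3 jog.py '-0.005,0,0,0,0,0 | 0,0,0,0,0,0' |grep -E 'ft|pos'; python3 jog.py '0.0167,0,0,0,0,0 | 0.025,0,0,0,0,0 | 0.0333,0,0,0,0,0 | 0.0333,0,0,0,0,0 | 0,0,0,0,0,0' |grep -E 'ft|pos'; python3 jog.py '0,0,-0.05,0,0,0 | 0,0,-0.0633,0,0,0 | 0,0,-0.0633,0,0,0 | 0,0,0,0,0,0 | 0,0,0,0,0,0' 88 |grep -E 'ft|pos'; python3 g.py 502 207.5 105 -0.185; python3 - <<'E'
from h import *
q=get_image("side");save(q,"s7");im=q["img"][160:360,180:420];cv2.imwrite("pics/s7c.png",cv2.resize(im,None,fx=3,fy=3,interpolation=cv2.INTER_CUBIC)[:,:,::-1])
E
```

```text
ee_pos: [583.6, -172.2, 25.5]
ft_force: [-24.5, -4.7, 19.4]
ee_pos: [521.9, -177.0, 25.5]
ft_force: [-0.8, -0.2, -0.8]
ee_pos: [528.0, -178.1, 134.5]
ft_force: [0.2, -0.7, -1.0]
at [ 528.  -178.1  134.5] tool d [ -3.7 386.5  28.4] rot [-0.002  0.007  0.262] t 19.42 f [ 0.2 -0.7 -1. ]
```

View pics/s7c.png

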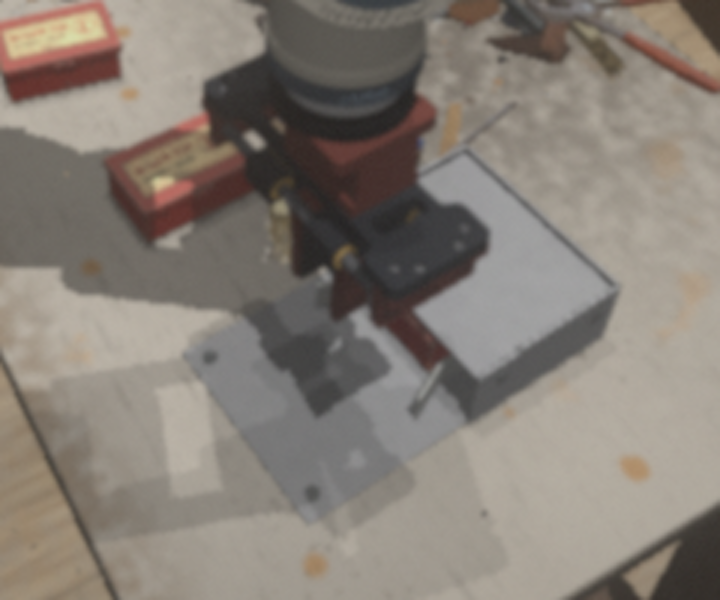

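The heavy tin is home: its front end is flush under the deck edge at (420,340). Now to the middle tin.

The rows are not in the units I measure in: shifts go in shares of 60 cm and turns go in shares of pi rad. I convert before sending: 38 mm is 0.0633.

```bash
python3 jog.py '0,0.0633,0,0,0,0 | 0,0.0633,0,0,0,0 | 0,0.0633,0,0,0,0 | 0,0.0633,0,0,0,0 | 0,0.0633,0,0,0,0' 88 >/dev/null; python3 jog.py '0,0.0633,0.005,0,0,0 | 0,0.0633,0.0083,0,0,0 | 0,0.0633,0.0083,0,0,0 | 0,0.0633,0.0083,0,0,0 | 0,0.0633,0.0083,0,0,0' >/dev/null;python3 jog.py '0,0,0,0,0,0.028 | 0,0,0,0,0,0.028 | 0,0,0,0,0,0.0274 | 0,0,0,0,0,0' |grep wid; python3 g.py 502 207.5 22 -0.185
```

```text
width: 88.0
at [494.6 201.9 106.9] tool d [-6.4  6.9 84.9] rot [-0.001 -0.002 -0.002] t 20.63 f [ 0.2  0.2 -1. ]
```

In the tool's units: 30 mm is 0.05, 20 mm is 0.0333.

```bash
python3 jog.py '-0.0108,0.0117,0.0333,0,0,0 | 0,0,0.05,0,0,0 | 0,0,0.0333,0,0,0 | 0,0,0.0217,0,0,0 | 0,0,0,0,0,0' |grep -E 'pos|ft' ;python3 jog.py '0,0,0,0,0,0 | 0,0,0,0,0,0 | 0,0,0,0,0,0 | 0,0,0,0,0,0' 30|grep -E 'pos|wid|gra';python3 jog.py '0,0,-0.0167,0,0,0 | 0,0,-0.05,0,0,0 | 0,0,-0.0583,0,0,0 | 0,0,-0.0583,0,0,0 | 0,0,-0.05,0,0,0'|grep pos; python3 jog.py '0,0,0,0,0,0 | 0,0,0,0,0,0' | grep -E 'ft|width';  python3 g.py 654.4 -166.4 160 0.077
```

```text
ee_pos: [501.1, 206.3, 22.4]
ft_force: [0.1, 0.2, -0.5]
ee_pos: [503.8, 207.3, 26.8]
width: 65.4
grasp_force: 30.1
ee_pos: [502.9, 207.1, 168.5]
ft_force: [0.5, 0.4, -3.4]
width: 64.9
at [504.  207.5 168. ] tool d [-216.5 -339.9    8. ] rot [ 0.002  0.004 -0.262] t 21.97 f [ 0.5  0.4 -3.4]
```

In the tool's units: -34 mm is -0.0567, -21.7 mm is -0.0362.

```bash
python3 jog.py '-0.0362,-0.0567,0,0,0,0 | -0.0362,-0.0567,0,0,0,0 | -0.0362,-0.0567,0,0,0,0 | -0.0362,-0.0567,0,0,0,0 | -0.0362,-0.0567,0,0,0,0' >/dev/null; python3 jog.py '-0.0362,-0.0567,0,0,0,0 | -0.0362,-0.0567,0,0,0,0 | -0.0362,-0.0567,0,0,0,0 | -0.0362,-0.0567,0,0,0,0 | -0.0362,-0.0567,0,0,0,0' >/dev/null;python3 jog.py '0,0,0,0,0,-0.028 | 0,0,0,0,0,-0.028 | 0,0,0,0,0,-0.0274 | 0,0,0,0,0,0 | 0,0,0,0,0,0' |grep wid; python3 g.py 654.4 -166.4 83 0.077; python3 - <<'E'
from h import *
q=get_image("wrist");save(q,"w8");z=ctrl.get_obs()["ee_pos"][2]+13
for rc in lids(q):
        P=np.array([plane(q,p,z) for p in cv2.boxPoints(rc)]);e=[P[1]-P[0],P[2]-P[1]];l=max(e,key=np.linalg.norm)
        print(np.round(rc[0]),P.mean(0).round(1),[round(np.linalg.norm(x)) for x in e],"yaw",round(float(np.arctan(l[1]/l[0])),3))
E
```

```text
width: 65.2
at [ 652.7 -166.6  163.6] tool d [-2.  -0.  80.6] rot [ 0.001 -0.003 -0.002] t 23.22 f [ 0.7  1.  -3.7]
```

In the tool's units: 25 mm is 0.0417, 15 mm is 0.025.

```bash
python3 jog.py '-0.0033,0,0.0417,0,0,0 | 0,0,0.0417,0,0,0 | 0,0,0.025,0,0,0 | 0,0,0.0083,0,0,0 | 0,0,0,0,0,0' | grep -E 'pos|ft'; for i in 1 2 3; do python3 jog.py '0,0,0.0042,0,0,0 | 0,0,0,0,0,0'|grep -E 'pos|ft'; done
```

```text
ee_pos: [654.7, -166.2, 93.7]
ft_force: [0.1, 0.6, -3.6]
ee_pos: [656.7, -166.9, 94.1]
ft_force: [-0.5, -0.5, -3.4]
ee_pos: [656.4, -166.9, 91.4]
ft_force: [-0.6, -0.1, -3.3]
ee_pos: [656.0, -166.8, 88.2]
ft_force: [-0.5, -0.9, -4.2]
```

In the tool's units: 1.5 mm is 0.0025.

```bash
for i in 1 2 3; do python3 jog.py '0,0,0.0025,0,0,0 | 0,0,0,0,0,0'|grep -E 'pos|ft'; done
```

```text
ee_pos: [655.9, -166.8, 86.6]
ft_force: [0.2, 0.7, -3.2]
ee_pos: [655.8, -166.9, 85.8]
ft_force: [-3.1, 0.4, 3.2]
ee_pos: [655.8, -167.0, 85.4]
ft_force: [-6.7, 0.2, 12.4]
```

In the tool's units: -1 mm is -0.0017.

```bash
python3 jog.py '0,0,-0.0017,0,0,0 | 0,0,0,0,0,0' |grep -E 'pos|ft';python3 jog.py '0,0,0,0,0,0 | 0,0,0,0,0,0 | 0,0,0,0,0,0' 88 |grep -E 'wid|ft';python3 jog.py '0,0,-0.025,0,0,0 | 0,0,-0.0583,0,0,0 | 0,0,-0.0583,0,0,0 | 0.0333,0,-0.0417,0,0,0 | 0.05,0,0,0,0,0' |grep pos;python3 jog.py '0.0583,0,0,0,0,0 | 0.0583,0,0,0,0,0 | 0.0583,0,0,0,0,0 | 0,0,0,0,0,0 | 0,0,0,0,0,0' |grep pos;python3 - <<'E'
from h import *
q=get_image("wrist");save(q,"w9")
for rc in lids(q):
        P=np.array([plane(q,p,95) for p in cv2.boxPoints(rc)]);e=[P[1]-P[0],P[2]-P[1]];l=max(e,key=np.linalg.norm)
        print(np.round(rc[0]),P.mean(0).round(1),[round(np.linalg.norm(x)) for x in e],"yaw",round(float(np.arctan(l[1]/l[0])),3))
q=get_image("side");save(q,"s9");im=q["img"][100:340,150:420];cv2.imwrite("pics/s9c.png",cv2.resize(im,None,fx=2.5,fy=2.5,interpolation=cv2.INTER_CUBIC)[:,:,::-1])
E
```

```text
ee_pos: [655.9, -166.9, 85.6]
ft_force: [-5.4, -0.9, 7.3]
ft_force: [0.6, -0.5, 0.2]
width: 81.4
ee_pos: [611.2, -171.6, 201.9]
ee_pos: [500.7, -178.9, 195.9]
[460. 224.] [512.1 -10.6] [90, 54] yaw 0.072
```

View pics/s9c.png

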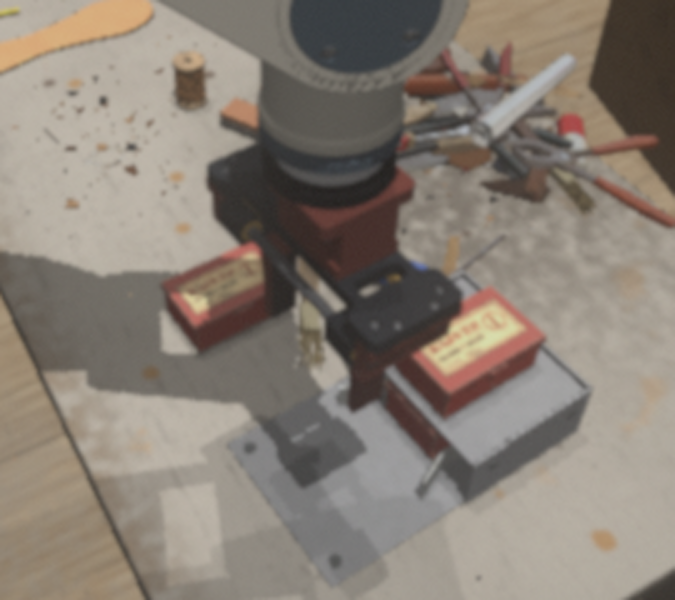

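The middle tin lies flat and centred on the deck (about (470,345) in the crop), the heavy tin is still home under it, the lightest stands on the bench, and the spool and stone are where they were.

```bash
python3 -c "
from workcell import ctrl, get_image, close_job
print(close_job())"
```

```text
the job is handed in; nothing more can be done
None
```

I handed the job in at about 26 s on the robot clock: the heaviest tin (about 8 N) is home against the backstop, the middle one (about 4 N) is flat on the deck within an estimated 3 mm of centre, and the lightest (about 1.3 N) is upright on the bench off the rack; the pictures show no sign the spool or stone moved, and no verdict was returned.

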